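# Click the patch heater's dial on one setting and start it

## Robot

A 6-joint arm with a two-finger parallel gripper is mounted at the origin on the work surface. World frame = base frame: x ahead of the robot, y to its left, z up, the work surface at z = 0. Lengths are in mm, angles in rad, forces in N, time in s.
With the tool pointing down it reaches from about 275 to 1000 mm from the base axis. Payload 8.4 kg.
Tool frame: the origin (TCP) lies where the fingers leave the gripper's body, on its centre line; the fingertips stand 73 mm ahead of it and the grasp point (between the pads) lies 54 mm ahead of it (grip_point_offset is the distance from the TCP to the grasp point, in mm); z points along the fingers, y is the direction in which the jaws open and shut (so a half turn about z gives the same grasp; the last joint's range is limited). The gripper opens to 85 mm and grips with 20 to 120 N. Pads are 22 mm wide; open, the fingers measure 114 mm over their backs; the gripper's body (76 mm by 85 mm) begins 54 mm behind the grasp point. The pads swing forward as they close: fully open they stand 13 mm farther back than shut.
Start: joints at [-1.119, 0.353, 1.633, -0, 1.155, -0.002], TCP at [273.989, -561.746, 303.881] pointing down, gripper open.
Joint ranges: [-2.63, 2.63], [-0.92, 2.1], [0.06, 2.66], [-1.3, 4.44], [0, 2.69], [-3.02, 3.02]. Speed limits (rad/s): [2.22, 2.22, 2.79, 3.14, 3.14, 3.14].

## Interface

Orientations are given as [roll, pitch, yaw] about the fixed x, y, z axes, in that order (R = Rz(yaw) Ry(pitch) Rx(roll)).
In Python, from rig import sense, grab_frame, sign_off, grip_point_offset gives the robot as it stands. The module is installed in compiled form; this text tells all that it offers.
- The arm moves only by the tool drive_tool, never from a script. Its argument "targets" is one flat list of numbers, 7 for each row, row after row: the shift along the tool's x, y, z in m, then the turn, a rotation vector about the tool's x, y, z in rad, then the opening, from 0 (shut) to 1 (fully open). In form: [tx, ty, tz, wx, wy, wz, grip, tx, ty, tz, wx, wy, wz, grip, ...]. A call has 1 to 12 rows; each row is the pose to reach, as a shift and turn from the pose commanded when the call began, along the tool's axes at that moment; what a row does not reach only later rows make up. A row lasts 1/12 s, in which the tool goes at most 41.7 mm and 7.16 degrees, less where a joint would pass 70% of its speed; a pose out of reach is approached as far as the arm can. A call with a gripper value outside its range is refused whole. The fingers move at their own pace and stop on an object; "force" is the grip in N (left out, the last holds). Time passes only in rows, so rows that repeat a pose let the fingers close. It gives the time, the measured TCP pose, the force and the opening at its end, in the units of the state.
- sense(): the state, without advancing time (a new reading comes with each control period).
- grab_frame(name): name is "scene" or "top"; returns a dict with "color" (480x640x3 uint8, blue, green, red), "vertical_fov" (degrees; the focal length in pixels is half the picture's height over the tangent of half this angle, whatever the lens; pixels are square), "cx", "cy" (the principal point, pixels), "world_from_camera" (4x4, takes a point from camera to world coordinates). Camera axes: x right, y down, z forward; pixel columns grow to the right and rows downward; lengths in mm; the calibration is good to about 2 mm. A picture is of the moment at which its call begins. There is no depth.
- sign_off(): hands the job in, once; it reports no verdict.
The state is a dict: "clock": time; "qpos": joint angles; "qvel": joint speeds; "joint_efforts": joint torques, N m; "eef_pos": TCP position; "tcp_rot": TCP orientation; "contact_force": force on the tool from outside, world axes, zero at the start; "wrist_torque": the same for the moment, N m; "opening": opening from 0.0 (shut) to 1.0 (fully open).
Only numpy, scipy, OpenCV 4.12 (cv2) and the standard library are available. Lean on these libraries where they do the work, as an engineer would, in place of code of your own. Each camera call takes 0.05 s, during which the arm holds its last target. There are 200 camera calls.

## Task

Warm up the tyre-patch heater: with a fingertip against the knurled dial, without pinching it, rub it round clockwise (seen from above) until it clicks from the one-dot mark into the two-dot mark, and not on to the three-dot mark. Then press the start button beside the dial fully in, and let it come up again. Leave the jar, the roller, the tyre lever and the valve wrench where they are.

Things in the scene. Friction and masses are not known exactly. Their poses are not given: they have to be found in the camera images.
- dial_center (a point): The dial: black upright knob 62 mm across its knurled edge (fine ribs), 22 mm tall, near the left or right end of the heater's top (varies). The point is on the turning axis, 11 mm below the knob's flat top, 12 mm above the round scale plate (104 mm across, 4 mm thick) under it, 16 mm above the box top. No obstacle within 55 mm of the axis above that plate. The knob only turns, it never tips.
- dial (a joint): Knob angle, rad, growing clockwise seen from above. Clicks into three settings: 0 (one black dot), 0.70 (two dots), 1.40 (three dots); end stops just outside. Starts at the first. The springy detent resists with up to about 0.06 N m (2 N at the edge) on leaving a setting; past half way it snaps to the next setting by itself if let go.
- dial_pointer (a point): Outer end of the raised white pointer bar (24 mm long, 4 mm wide) on the knob's top, 27.5 mm from the axis; turns with the knob.
- middle_mark (a point): The two-dot mark on the scale plate, 44.5 mm from the dial's axis; the pointer must end up aimed at it. The marks are groups of 6 mm black dots, 40 degrees apart; which way the whole scale faces varies.
- start_top (a point): Centre of the top of the start button: a plain grey round push button 26 mm across in a black housing on the heater's top, about 125 mm from the dial. It is pressed straight down; the spring needs 5 N when fully in.
- start (a joint): How far the start button is pressed, in m: 0 up, 0.006 fully in. Springs back when released.
- heater: The grey heater box, 220 x 270 mm and 60 mm tall, fixed to the shelf; the origin is the centre of its underside. Its x axis points away from the robot across the 220 mm depth (turned at most about 20 degrees), y along its 270 mm length. Dial and button sit on its near half, an aluminium hot plate on the far half.
- jar: Small lidded glass jar, 52 mm across, 70 mm tall, standing loose left or right of the heater, origin at the underside; leave it alone.
- roller: Rubber roller tool, 150 mm long and 32 mm high, lying loose at the other end of the heater, origin under its middle; leave it alone.
- tire_lever: Orange tyre lever, 140 mm long, about 12 mm high, lying loose on the robot's side of the heater, origin under its middle; leave it alone.
- valve_wrench: Small chrome T-shaped valve wrench, 80 mm long, 13 mm high, lying loose on the robot's side of the heater, beside the tyre lever, origin under its middle; leave it alone.

How it is judged:
By the outcome, as a careful person would: the job done as asked, in the order asked, and still so for the second after the job is handed in, with the robot touching nothing.
It also fails if it takes over 48 s, if anything falls off the work surface, if the arm or the gripper's body presses on something with over 40 N, if the wrist force passes 120 N, or if a joint passes its speed limit or range.

## Working session

There is one attempt and no reset: what is moved stays moved. The work goes in short steps, Python scripts to look and compute and a tool call to move; the robot and the scene stay as the last step left them, time stands still between calls to the robot, and variables do not carry over. Pictures are saved under pics/ and viewed, about 8 in all and at most 12, crops included, and the job is handed in when it is done.

Besides the shell and the picture viewer there is one more tool, called after "Emit:" as a command line: name --argument value ..., lists and objects as JSON in quotes. drive_tool: Moves the arm, as the interface text tells. Its arguments: {"type":"object","properties":{"targets":{"type":"array"},"force":{"type":"number"}},"required":["targets"]}

```bash
mkdir -p pics
cat > h.py <<'E'
import numpy as np, cv2
from rig import *
def K(f):
    return 240/np.tan(np.radians(f["vertical_fov"])/2), f["cx"], f["cy"], np.array(f["world_from_camera"])
def ray(f,u,v,z):
    F,cx,cy,T=K(f); d=T[:3,:3]@np.array([(u-cx)/F,(v-cy)/F,1]); o=T[:3,3]
    return o+d*(z-o[2])/d[2]
def proj(f,p):
    F,cx,cy,T=K(f); c=T[:3,:3].T@(np.array(p)-T[:3,3]); return F*c[0]/c[2]+cx, F*c[1]/c[2]+cy
E
python3 - <<'E'
from h import *
for n in("scene","top"):
    f=grab_frame(n); cv2.imwrite(f"pics/{n}0.png",f["color"]); print(n,K(f))
print(sense(),grip_point_offset)
E
```

```text
scene (np.float64(592.7251468833331), 319.87592304611104, 233.82879945880978, array([[-7.41894520e-01,  4.58488589e-01, -4.89265506e-01,
         1.04818217e+03],
       [ 6.70240401e-01,  5.28028694e-01, -5.21501202e-01,
         5.44126121e+02],
       [ 1.92438760e-02, -7.14824392e-01, -6.99039170e-01,
         7.67424538e+02],
       [ 0.00000000e+00,  0.00000000e+00,  0.00000000e+00,
         1.00000000e+00]]))
top (np.float64(435.579106251642), 317.6469273593922, 243.0301003473677, array([[ 1.46728656e-02, -9.89393320e-01,  1.44518389e-01,
         4.34365627e+02],
       [-9.98749076e-01, -2.14118907e-02, -4.51864342e-02,
         5.12868539e+01],
       [ 4.78015682e-02, -1.43674593e-01, -9.88469838e-01,
         8.54096042e+02],
       [ 0.00000000e+00,  0.00000000e+00,  0.00000000e+00,
         1.00000000e+00]]))
{'clock': 0.1, 'qpos': array([-1.11936546e+00,  3.53581811e-01,  1.63406175e+00, -9.81997172e-06,
        1.15519519e+00, -2.39747839e-03]), 'qvel': array([-0.00074289, -0.00106053,  0.00050668, -0.00034642, -0.00075837,
       -0.00040638]), 'joint_efforts': array([-8.87566807e-05, -6.06358695e+01, -3.42818999e+01,  8.63096807e-05,
        3.94784234e-03, -1.98138099e-05]), 'eef_pos': array([ 273.85832331, -561.43195835,  303.23401954]), 'tcp_rot': array([-3.14034653e+00,  5.99155216e-06,  4.53832324e-01]), 'contact_force': array([-0.09091442, -0.03276805, -0.52705107]), 'wrist_torque': array([-0.02922749,  0.0402652 , -0.00568249]), 'opening': 1.001551058775246} 53.900000000000006
```

View pics/top0.png

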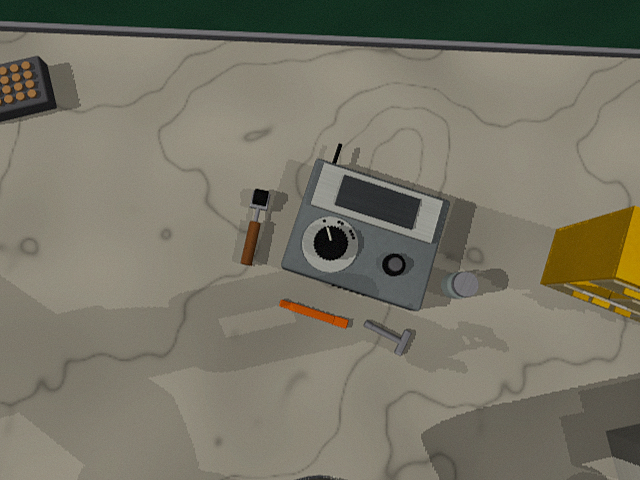

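View pics/scene0.png

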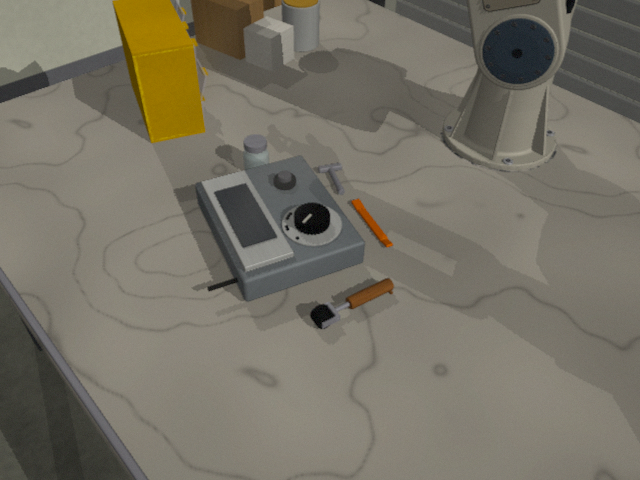

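Top: dial at about (331,242), pointer up, button (394,265), roller left, jar right, lever and wrench below (near side). Scene: dial (312,218), button (284,180).

Run:
```python
from h import *
a=cv2.imread("pics/top0.png"); b=cv2.imread("pics/scene0.png")
A=cv2.resize(a[200:295,290:430],None,fx=5.6,fy=5.6,interpolation=cv2.INTER_CUBIC); cv2.imwrite("pics/c1.png",A)
B=cv2.resize(b[160:250,250:370],None,fx=6,fy=6,interpolation=cv2.INTER_CUBIC); cv2.imwrite("pics/c2.png",B)
ft=grab_frame("top"); fs=grab_frame("scene")
def blobs(im,f,roi,th,z,inv):
    x0,y0,x1,y1=roi; g=cv2.cvtColor(im,cv2.COLOR_BGR2GRAY)[y0:y1,x0:x1]
    m=((g<th) if inv else (g>th)).astype('uint8')
    n,l,s,c=cv2.connectedComponentsWithStats(m)
    for i in range(1,n):
        if s[i,4]>5: print(roi,inv,s[i],c[i]+[x0,y0],ray(f,*(c[i]+[x0,y0]),z).round(1))
blobs(a,ft,(295,210,365,280),45,87,True)
blobs(a,ft,(295,210,365,280),150,64,False)
blobs(a,ft,(375,245,415,285),45,66,True)
blobs(b,fs,(275,195,350,250),45,87,True)
blobs(b,fs,(275,195,350,250),150,64,False)
```

```text
(295, 210, 365, 280) True [58  0 12  4 21] [359.42857143 211.19047619] [606.4 -58.6  87. ]
(295, 210, 365, 280) True [28 10  3  2  6] [324.  220.5] [587.7   5.4  87. ]
(295, 210, 365, 280) True [46 12  3  3  6] [341.83333333 223.16666667] [583.6 -26.8  87. ]
(295, 210, 365, 280) True [ 19  16  34  34 853] [330.48651817 243.19695193] [546.7  -6.7  87. ]
(295, 210, 365, 280) True [54 20  6  9 22] [351.5        233.90909091] [564.4 -44.3  87. ]
(295, 210, 365, 280) True [ 0 62  9  3  9] [299. 273.] [492.5  48.3  87. ]
(295, 210, 365, 280) True [10 65 14  5 15] [311.13333333 277.        ] [485.8  26.8  87. ]
(295, 210, 365, 280) False [38  0  5  2  6] [335.16666667 210.16666667] [612.3 -16.5  64. ]
(295, 210, 365, 280) False [47  0  3  4  6] [342.66666667 211.16666667] [610.8 -30.5  64. ]
(295, 210, 365, 280) False [49  0 21 11 56] [354.5        214.67857143] [604.7 -52.7  64. ]
(295, 210, 365, 280) False [33  7  3  4  6] [328.83333333 218.        ] [597.2  -4.9  64. ]
(295, 210, 365, 280) False [37  9  8  8 21] [335.9047619 222.9047619] [588.3 -18.1  64. ]
(295, 210, 365, 280) False [18
[... 545 characters left out ...]
lse [54 46  6  4 10] [351.9 257.8] [523.9 -48.1  64. ]
(295, 210, 365, 280) False [19 48  9  6 16] [318.    260.625] [517.5  14.   64. ]
(295, 210, 365, 280) False [29 50 28  7 50] [338.58 261.9 ] [515.9 -23.6  64. ]
(295, 210, 365, 280) False [34 58 11  4 13] [334.38461538 269.69230769] [501.5 -16.1  64. ]
(375, 245, 415, 285) True [  7   9  24  22 267] [392.74906367 264.74531835] [ 512.4 -123.1   66. ]
(275, 195, 350, 250) True [ 20   8  35  31 855] [311.9497076  218.26783626] [ 5.569e+02 -1.000e-01  8.700e+01]
(275, 195, 350, 250) True [11 18  6  6 14] [288.64285714 215.57142857] [582.3 -31.   87. ]
(275, 195, 350, 250) True [11 31  3  4  7] [286.85714286 227.42857143] [603.1 -10.7  87. ]
```

View pics/c1.png

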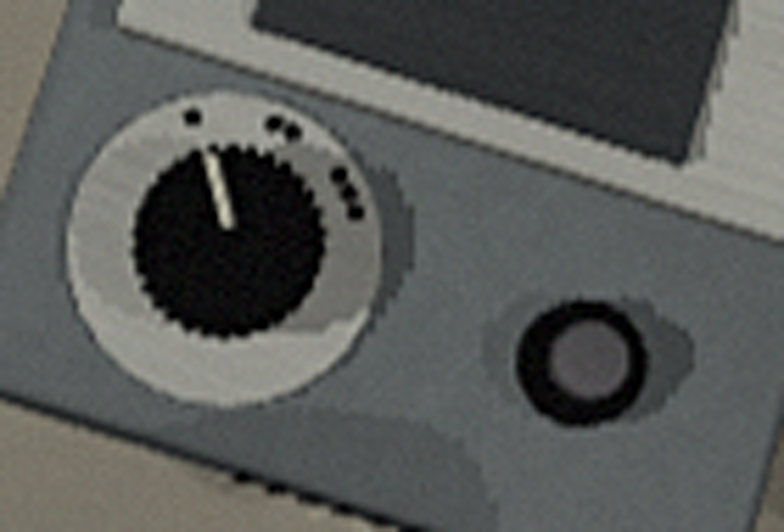

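View pics/c2.png

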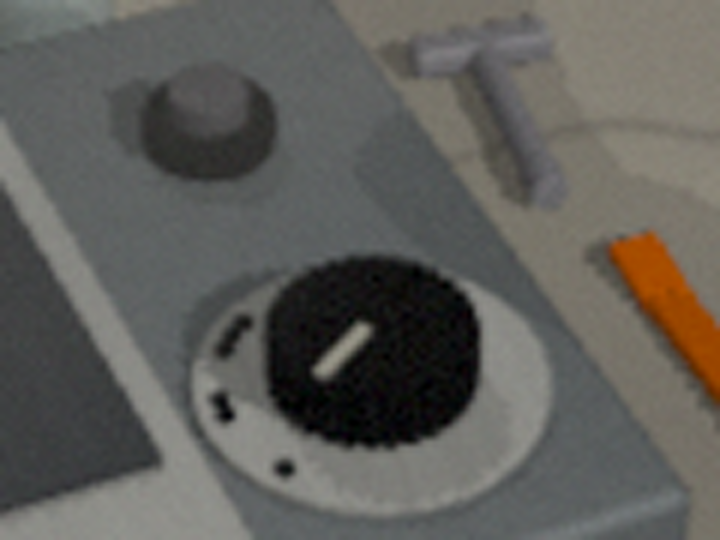

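Crop c1: knob centre ≈(330.9,243.1), pointer end ≈(327.7,227.1), plate centre ≈(330.2,244.5), two-dot ≈(340.7,222.9), button top ≈(395.7,264.3). Crop c2: button top ≈(284.8,175.3), plate centre ≈(311.8,223).

Run:
```python
from h import *
ft=grab_frame("top"); fs=grab_frame("scene")
P=lambda n,f,u,v,z: print(n,ray(f,u,v,z).round(1))
P("plate t",ft,330.2,244.5,64);P("plate s",fs,311.8,223.7,64)
P("knob t (mid z)",ft,330.9,243.1,82);P("ptr t",ft,327.7,227.1,88);P("ptr in",ft,330.9,240.7,88)
P("ptr s",fs,250+319/6,160+376/6,88);P("ptr in s",fs,250+369/6,160+328/6,88)
P("two t",ft,290+284/5.6,200+127/5.6,64);P("two s",fs,250+221/6,160+407/6,64);P("one t",ft,290+193/5.6,200+117/5.6,64)
for z in (70,74,78,82,86,90): P("btn t",ft,395.7,264.3,z);P("btn s",fs,284.8,175.3,z)
for n,p in (("dial t",(330.2,244.5)),): pass
# heater near edge for yaw
P("nl",ft,290+0,200+395/5.6,60);P("nr",ft,290+400/5.6,200+528/5.6,60)
for n,u,v in(("lever",281,302),("lever",348,324),("wr",365,322),("wr",405,345)): P(n,ft,u,v,8)
```

```text
plate t [547.7  -7.9  64. ]
plate s [549.6  -8.4  64. ]
knob t (mid z) [547.6  -7.8  82. ]
ptr t [575.6  -1.3  88. ]
ptr in [551.1  -7.3  88. ]
ptr s [575.9  -0.8  88. ]
ptr in s [552.2  -6.5  88. ]
two t [588.9 -27.   64. ]
two s [588.8 -28.7  64. ]
one t [591.5   3.2  64. ]
btn t [ 512.9 -127.6   70. ]
btn s [ 504.7 -135.3   70. ]
btn t [ 512.5 -126.7   74. ]
btn s [ 507.8 -131.4   74. ]
btn t [ 512.1 -125.8   78. ]
btn s [ 510.9 -127.5   78. ]
btn t [ 511.7 -124.9   82. ]
btn s [ 514.  -123.6   82. ]
btn t [ 511.3 -124.    86. ]
btn s [ 517.2 -119.7   86. ]
btn t [ 510.9 -123.1   90. ]
btn s [ 520.3 -115.8   90. ]
nl [498.7  64.7  60. ]
nr [457.8 -66.2  60. ]
lever [442.2  81.3   8. ]
lever [402.3 -48.    8. ]
wr [406.5 -80.9   8. ]
wr [ 364. -158.    8.]
```

Emit:
drive_tool --targets '[0.44,-0.368,0.115,0,0,0,0,0.44,-0.368,0.115,0,0,0,0,0.44,-0.368,0.115,0,0,0,0,0.44,-0.368,0.115,0,0,0,0,0.44,-0.368,0.115,0,0,0,0,0.44,-0.368,0.115,0,0,0,0,0.44,-0.368,0.115,0,0,0,0,0.44,-0.368,0.115,0,0,0,0,0.44,-0.368,0.115,0,0,0,0,0.44,-0.368,0.115,0,0,0,0,0.44,-0.368,0.115,0,0,0,0,0.44,-0.368,0.115,0,0,0,0]' --force 40

```text
clock: 1.3
eef_pos: [474.6, -112.3, 205.5]
tcp_rot: [3.141, -0.001, 0.454]
contact_force: [0.4, -0.9, -0.8]
opening: 0.001
```

Emit:
drive_tool --targets '[0,0,0,0,0,0,0,0,0,0,0,0,0,0,0,0,0,0,0,0,0]'

```text
clock: 1.55
eef_pos: [474.0, -114.2, 205.6]
tcp_rot: [3.142, 0.0, 0.455]
contact_force: [0.4, 0.2, 0.3]
opening: -0.006
```

Run:
```python
from h import *
s=sense();p=s["eef_pos"];y=s["tcp_rot"][2];print(p,s["opening"],grip_point_offset)
X=np.array([np.cos(y),np.sin(y)]);Y=np.array([np.sin(y),-np.cos(y)]);D=np.array([548.,-8])
t=D-50*X+10*Y;d=t-p[:2];print("dx,dy",d@X,d@Y)
f=grab_frame("scene");b=f["color"];u,v=map(int,proj(f,(p[0],p[1],p[2]-73)));print(u,v)
cv2.imwrite("pics/s1.png",cv2.resize(b[100:280,200:440],None,fx=3,fy=3))
```

```text
[ 474.04108351 -114.16043092  205.59373502] -0.005843703214815853 53.900000000000006
dx,dy 63.09932427952415 -52.83710104836209
304 146
```

View pics/s1.png

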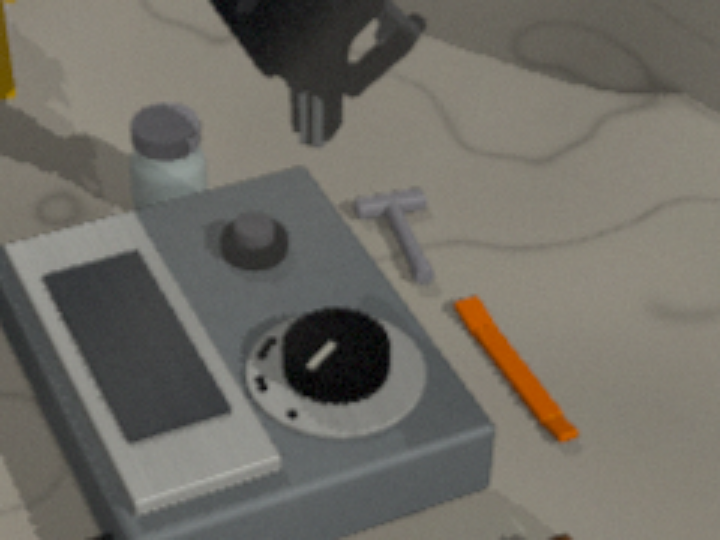

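The closed fingertips show at about crop (315,143), i.e. pixel (305,147), matching the predicted 73 mm tip; the dial is untouched.

Emit:
drive_tool --targets '[0.03,-0.025,0,0,0,0,0,0.063,-0.053,0.01,0,0,0,0,0.063,-0.053,0.035,0,0,0,0,0.063,-0.053,0.057,0,0,0,0,0.063,-0.053,0.057,0,0,0,0,0.063,-0.053,0.057,0,0,0,0]'

```text
clock: 2.1
eef_pos: [506.6, -40.2, 148.2]
tcp_rot: [-3.14, 0.002, 0.452]
contact_force: [-0.5, -1.1, 0.3]
opening: 0.001
```

Emit:
drive_tool --targets '[0.004,0,0,0,0,0,0,0.006,0,0,0,0,0,0,0.006,0,0,0,0,0,0]'

```text
clock: 2.35
eef_pos: [514.2, -36.9, 150.0]
tcp_rot: [3.14, -0.003, 0.453]
contact_force: [0.9, -0.8, -0.5]
opening: -0.002
```

Emit:
drive_tool --targets '[0.002,0,0.002,0,0,0,0,0.002,0,0.002,0,0,0,0]'

```text
clock: 2.52
eef_pos: [515.2, -35.6, 147.0]
tcp_rot: [3.141, -0.001, 0.453]
contact_force: [0.4, -0.1, 0.9]
opening: -0.003
```

Emit:
drive_tool --targets '[0.002,0,0,0,0,0,0,0.002,0,0,0,0,0,0]'

```text
clock: 2.68
eef_pos: [516.1, -34.6, 146.6]
tcp_rot: [-3.141, 0.001, 0.454]
contact_force: [-2.4, -0.9, 1.5]
opening: 0.001
```

Emit:
drive_tool --targets '[0.001,0,0,0,0,0,0,0.001,0,0,0,0,0,0]'

```text
clock: 2.85
eef_pos: [516.2, -34.3, 146.5]
tcp_rot: [-3.141, 0.003, 0.454]
contact_force: [-5.6, -3.6, 5.7]
opening: 0.004
```

Emit:
drive_tool --targets '[0.001,0,-0.001,0,0,0,0,0.001,-0.002,-0.001,0,0,0,0,0.001,-0.004,-0.001,0,0,0,0,0.001,-0.006,-0.001,0,0,0,0,0.001,-0.008,-0.001,0,0,0,0,0.001,-0.01,-0.001,0,0,0,0,0.001,-0.01,-0.001,0,0,0,0]'

```text
clock: 3.43
eef_pos: [511.6, -24.7, 146.7]
tcp_rot: [-3.14, 0.005, 0.454]
contact_force: [-6.6, -3.7, 1.4]
opening: -0.006
```

```bash
cat > look.py <<'E'
from h import *
import sys
f=grab_frame("top");g=grab_frame("scene")
a=cv2.resize(f["color"][200:295,290:430],(560,380),interpolation=cv2.INTER_CUBIC)
b=cv2.resize(g["color"][160:250,250:370],(507,380),interpolation=cv2.INTER_CUBIC)
cv2.imwrite(f"pics/{sys.argv[1]}.png",cv2.resize(np.hstack([a,b]),(800,285)))
# bright bar pixels within knob top disc, scene view
im=cv2.cvtColor(g["color"],cv2.COLOR_BGR2GRAY)
pts=[]
for v in range(195,235):
  for u in range(290,335):
    w=ray(g,u,v,88); d=w[:2]-[548.5,-8]
    if np.hypot(*d)<27.5 and im[v,u]>90: pts.append(d)
pts=np.array(pts);print(len(pts))
if len(pts)>3:
  m=pts.mean(0);print("pointer angle deg (mean dir)",np.degrees(np.arctan2(m[1],m[0])),"r",np.hypot(*m))
s=sense();p=s["eef_pos"];y=s["tcp_rot"][2];X=np.array([np.cos(y),np.sin(y)]);Y=np.array([np.sin(y),-np.cos(y)]);d=p[:2]-[548,-8]
print("tool rel dial X,Y,z",d@X,d@Y,p[2],"F X,Y",s["contact_force"][:2]@X,s["contact_force"][:2]@Y,s["contact_force"][2],s["clock"])
E
python3 look.py l1
```

```text
32
pointer angle deg (mean dir) -10.648194122159012 r 16.421146469893312
tool rel dial X,Y,z -40.07190105722805 -0.8884889476258041 146.73585300759086 F X,Y -7.341955960281139 -0.63228852227369 0.02422905431537281 3.5333
```

Emit:
drive_tool --targets '[0,-0.002,0,0,0,0,0,0,-0.004,0,0,0,0,0,0,-0.006,0,0,0,0,0,0,-0.007,0,0,0,0,0,0,-0.007,0,0,0,0,0]'

```text
clock: 3.95
eef_pos: [508.8, -18.1, 146.8]
tcp_rot: [-3.139, 0.004, 0.454]
contact_force: [-5.5, 0.5, -1.3]
opening: 0.001
```

```bash
python3 look.py l2
```

```text
31
pointer angle deg (mean dir) -24.43687105786648 r 16.3139789102183
tool rel dial X,Y,z -39.63623862502117 -8.079071040078459 146.77865269956865 F X,Y -5.198622548511557 -2.621902199207098 -0.5014330756746522 4.05
```

View pics/l2.png

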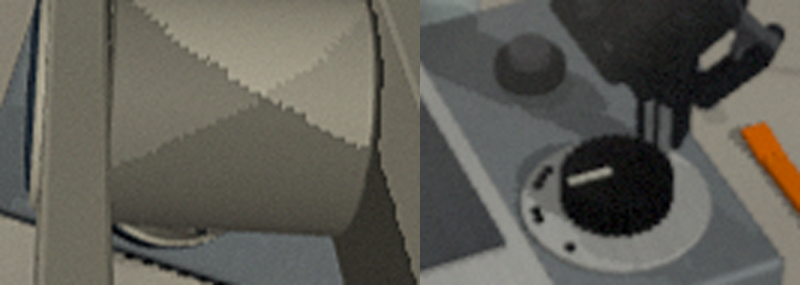

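The top view is blocked by the arm. In the scene crop the pointer runs from (610,172) to (568,182); the computed angle of -24° matches the two-dot mark (-25°). I'll back straight off, then check again.

Emit:
drive_tool --targets '[-0.005,0,0,0,0,0,0,-0.012,0,0,0,0,0,0,-0.014,0,-0.03,0,0,0,0,-0.014,0,-0.05,0,0,0,0,-0.014,0,-0.05,0,0,0,0,-0.014,0,-0.05,0,0,0,0]'

```text
clock: 4.55
eef_pos: [499.0, -24.8, 198.8]
tcp_rot: [3.14, -0.003, 0.454]
contact_force: [-0.1, -0.5, -0.7]
opening: -0.002
```

```bash
python3 look.py l3
python3 - <<'E'
from h import *
s=sense();p=s["eef_pos"];y=s["tcp_rot"][2]
X=np.array([np.cos(y),np.sin(y)]);Y=np.array([np.sin(y),-np.cos(y)]);d=np.array([511.5,-125.5])-p[:2]
print(p,"to button",d@X,d@Y,"tip z",p[2]-73)
E
```

```text
31
pointer angle deg (mean dir) -30.99090428406544 r 16.549041919025065
tool rel dial X,Y,z -52.32378067538629 -7.003784303183055 197.22188315513665 F X,Y -0.6127537149104816 0.39750441647426304 -0.6567288565602996 4.65
[497.89944518 -24.63626837 197.22188316] to button -31.980065757088642 96.62164790575775 tip z 124.22188315513665
```

Run:
```python
from h import *
g=grab_frame("scene")
for name,I in(("start",cv2.imread("pics/scene0.png")),("now",g["color"])):
    im=cv2.cvtColor(I,cv2.COLOR_BGR2GRAY)
    P=[ray(g,u,v,88)[:2] for v in range(195,235) for u in range(290,335) if im[v,u]>90 and np.hypot(*(ray(g,u,v,88)[:2]-[548.5,-8]))<27.5]
    P=np.array(P);m=P.mean(0);w=np.linalg.svd(P-m)[2][0];w*=np.sign(w[0])
    print(name,len(P),m,"axis deg",np.degrees(np.arctan2(w[1],w[0])),"mean dir",np.degrees(np.arctan2(*(m-[548.5,-8])[::-1])))
```

```text
start 32 [564.07054183  -5.83329434] axis deg 15.241223557549745 mean dir 7.922073400561972
now 31 [562.9694446  -16.44504932] axis deg -24.84397188306886 mean dir -30.269848431257756
```

Relative to the start, the pointer axis has turned 40.1° to -24.8°, so it is on the two-dot mark at rest. Now the button.

Emit:
drive_tool --targets '[-0.012,0.035,0,0,0,0,0,-0.024,0.07,0,0,0,0,0,-0.032,0.097,0,0,0,0,0,-0.032,0.097,0.02,0,0,0,0,-0.032,0.097,0.035,0,0,0,0,-0.032,0.097,0.035,0,0,0,0,-0.032,0.097,0.035,0,0,0,0]'

```text
clock: 5.28
eef_pos: [511.0, -125.6, 161.3]
tcp_rot: [-3.139, 0.003, 0.454]
contact_force: [-0.3, -0.9, 0.3]
opening: 0.0
```

Run:
```python
from h import *
s=sense();p=s["eef_pos"];print(p,"tip z",p[2]-73,s["contact_force"])
g=grab_frame("scene");cv2.imwrite("pics/b1.png",cv2.resize(g["color"][130:250,230:390],None,fx=4,fy=4,interpolation=cv2.INTER_CUBIC))
```

```text
[ 510.98166791 -125.57784885  161.27799325] tip z 88.27799325146472 [-0.33354624 -0.89605997  0.32111821]
```

View pics/b1.png

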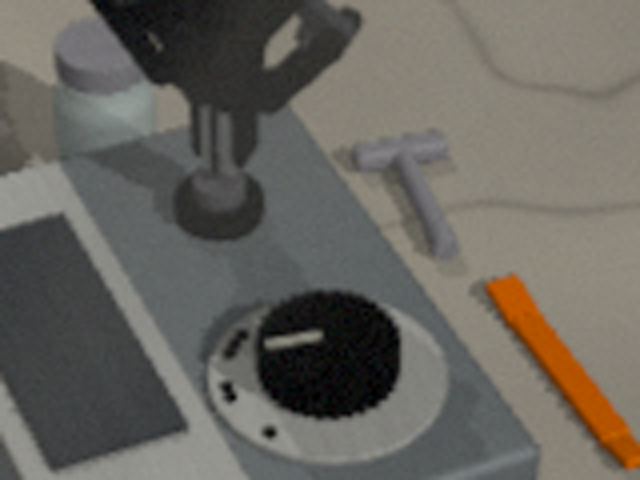

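The tips (crop ~(222,175)) stand right over the button at (220,190). The pointer is at (265..322, 345..335). Descending in small steps.

Emit:
drive_tool --targets '[0,0,0.004,0,0,0,0,0,0,0.008,0,0,0,0,0,0,0.01,0,0,0,0,0,0,0.01,0,0,0,0]'

```text
clock: 5.67
eef_pos: [512.4, -125.6, 152.7]
tcp_rot: [3.141, -0.001, 0.454]
contact_force: [2.1, 1.0, 2.5]
opening: -0.0
```

Emit:
drive_tool --targets '[0,0,0.002,0,0,0,0,0,0,0.002,0,0,0,0,0,0,0.002,0,0,0,0]'

```text
clock: 5.92
eef_pos: [512.4, -125.6, 150.9]
tcp_rot: [3.141, -0.001, 0.454]
contact_force: [1.3, 2.2, 2.2]
opening: -0.0
```

Emit:
drive_tool --targets '[0,0,0.002,0,0,0,0,0,0,0.002,0,0,0,0,0,0,0.002,0,0,0,0]'

```text
clock: 6.17
eef_pos: [512.4, -125.7, 148.8]
tcp_rot: [3.141, -0.001, 0.454]
contact_force: [1.9, 3.5, 4.2]
opening: -0.0
```

Emit:
drive_tool --targets '[0,0,0.001,0,0,0,0,0,0,0.001,0,0,0,0,0,0,0.001,0,0,0,0]'

```text
clock: 6.42
eef_pos: [512.4, -125.7, 148.5]
tcp_rot: [3.141, -0.001, 0.454]
contact_force: [-1.3, 4.4, 13.9]
opening: -0.002
```

Emit:
drive_tool --targets '[0,0,0.0015,0,0,0,0,0,0,0.0015,0,0,0,0,0,0,0.0015,0,0,0,0]'

```text
clock: 6.67
eef_pos: [512.5, -125.7, 148.2]
tcp_rot: [3.141, -0.001, 0.454]
contact_force: [-5.2, 4.8, 30.4]
opening: -0.002
```

Run:
```python
from h import *
s=sense();print(s["eef_pos"],s["contact_force"])
g=grab_frame("scene");cv2.imwrite("pics/b2.png",cv2.resize(g["color"][150:210,250:330],None,fx=8,fy=8,interpolation=cv2.INTER_CUBIC))
```

```text
[ 512.48964559 -125.73455441  148.21159214] [-5.21799683  4.78006749 30.38831591]
```

View pics/b2.png

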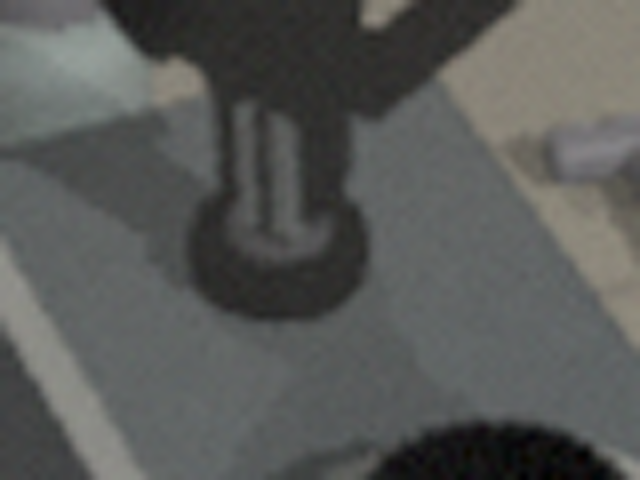

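The button looks about flush with the housing, with its top at around (280,240). I'll retreat slowly, using force against height to check the travel really was 6 mm.

Emit:
drive_tool --targets '[0,0,-0.003,0,0,0,0,0,0,-0.003,0,0,0,0,0,0,-0.003,0,0,0,0]'

```text
clock: 6.97
eef_pos: [512.3, -125.7, 149.5]
tcp_rot: [3.141, -0.001, 0.454]
contact_force: [2.2, 3.7, 4.5]
opening: -0.001
```

Emit:
drive_tool --targets '[0,0,-0.0015,0,0,0,0,0,0,-0.0015,0,0,0,0,0,0,-0.0015,0,0,0,0]'

```text
clock: 7.22
eef_pos: [512.2, -125.9, 150.6]
tcp_rot: [3.141, -0.0, 0.454]
contact_force: [1.5, 1.7, 4.4]
opening: -0.003
```

Emit:
drive_tool --targets '[0,0,-0.0015,0,0,0,0,0,0,-0.0015,0,0,0,0,0,0,-0.0015,0,0,0,0]'

```text
clock: 7.47
eef_pos: [512.0, -125.9, 152.0]
tcp_rot: [3.142, 0.0, 0.454]
contact_force: [2.3, -0.1, 3.6]
opening: -0.0
```

Emit:
drive_tool --targets '[0,0,-0.0015,0,0,0,0,0,0,-0.0015,0,0,0,0,0,0,-0.0015,0,0,0,0]'

```text
clock: 7.72
eef_pos: [511.7, -125.8, 153.5]
tcp_rot: [-3.141, 0.001, 0.454]
contact_force: [0.8, -0.8, 2.5]
opening: 0.001
```

Emit:
drive_tool --targets '[0,0,-0.0015,0,0,0,0,0,0,-0.0015,0,0,0,0,0,0,-0.0015,0,0,0,0]'

```text
clock: 7.97
eef_pos: [511.5, -125.6, 154.8]
tcp_rot: [-3.141, 0.001, 0.454]
contact_force: [0.6, -0.6, 0.3]
opening: -0.005
```

Emit:
drive_tool --targets '[0,0,-0.0015,0,0,0,0,0,0,-0.0015,0,0,0,0,0,0,-0.0015,0,0,0,0]'

```text
clock: 8.22
eef_pos: [511.9, -125.7, 156.6]
tcp_rot: [-3.141, 0.0, 0.454]
contact_force: [0.5, 0.1, 0.4]
opening: -0.003
```

Contact was lost at about 154.5 mm and the stop is at about 148.4 mm. That is ≈6 mm of travel with ≈5 N of spring near the stop, so the button went fully in. Now I'll back away and check.

Emit:
drive_tool --targets '[0,0,-0.03,0,0,0,0,0,0,-0.06,0,0,0,0,-0.035,0.02,-0.09,0,0,0,0,-0.07,0.05,-0.12,0,0,0,0,-0.1,0.08,-0.14,0,0,0,0,-0.13,0.11,-0.14,0,0,0,0,-0.13,0.14,-0.14,0,0,0,0,-0.13,0.14,-0.14,0,0,0,0,-0.13,0.14,-0.14,0,0,0,0]'

```text
clock: 8.97
eef_pos: [456.6, -311.3, 297.1]
tcp_rot: [3.14, -0.001, 0.451]
contact_force: [0.6, 1.0, -1.4]
opening: 0.004
```

Run:
```python
from h import *
g=grab_frame("scene");t=grab_frame("top")
im=cv2.cvtColor(g["color"],cv2.COLOR_BGR2GRAY)
P=np.array([ray(g,u,v,88)[:2] for v in range(195,235) for u in range(290,335) if im[v,u]>90 and np.hypot(*(ray(g,u,v,88)[:2]-[548.5,-8]))<27.5])
w=np.linalg.svd(P-P.mean(0))[2][0];w*=np.sign(w[0]);print("axis",np.degrees(np.arctan2(w[1],w[0])))
d=cv2.absdiff(g["color"],cv2.imread("pics/scene0.png")).max(2)
for n,(x0,y0,x1,y1) in dict(jar=(240,132,272,168),wrench=(315,160,350,198),lever=(345,195,398,250),roller=(305,275,400,332),button=(270,165,302,192)).items(): print(n,(d[y0:y1,x0:x1]>40).sum())
cv2.imwrite("pics/f.png",np.hstack([cv2.resize(g["color"][120:340,200:420],(400,400)),cv2.resize(t["color"][130:370,220:500],(400,400))]))
print(sense()["contact_force"])
```

```text
axis -25.12803423338305
jar 0
wrench 0
lever 0
roller 0
button 0
[-0.6200395   0.27798118 -0.64008469]
```

View pics/f.png

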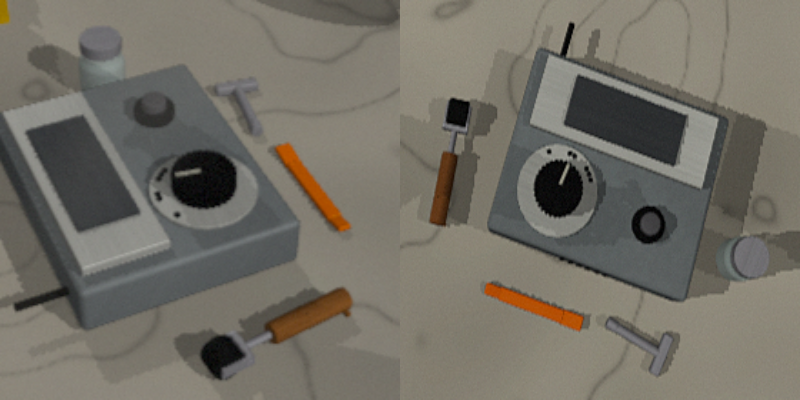

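The top view shows the pointer (565,172) aimed at the two-dot mark (572,155). The button is up and everything else is in place.

```bash
python3 -c "from rig import *; print(sign_off())"
```

```text
the job is handed in; nothing more can be done
None
```

The dial is on the two-dot mark and the start button has been pressed fully in and has come back up. The job was handed in at about 9 s of the 48 s allowed.

- **Dial:** With the gripper shut, I rubbed a fingertip along the knob's edge at about 7 N. The pointer turned about 40° clockwise and came to rest at -25.1°. The two-dot mark measured about -25.4°. An early reading by a rougher method gave -31°, which I put down to its centre being slightly off. The pointer's own axis and the final top view both agree with two dots.
- **Button:** I pressed it down to a hard stop, where the wrist read about 30 N. The travel, worked out from force and height as I backed off, was 5–6.3 mm. That fits the 6 mm full stroke, with about 4.5 N of spring near the stop. I did not measure the stroke more directly than that. The final picture shows the button up again.
- **Other things:** The jar, roller, tyre lever and valve wrench show no change in the camera picture from start to finish, and the arm was clear of everything at the end.

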